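# Close the specimen canister

### The arm

A 7-joint arm with a two-finger parallel gripper is mounted at the origin on the work surface. World frame = base frame: x ahead of the robot, y to its left, z up, the work surface at z = 0. Lengths are in m, angles in rad, forces in N, time in s.
With the tool pointing down it reaches from about 0.425 to 0.875 m from the base axis. Payload 4.7 kg.
Tool frame: the origin (TCP) lies at the very end of the fingers, on their centre line; the grasp point (between the pads) lies 19 mm behind it; z points along the fingers, y is the line along which they close (so a half turn about z gives the same grasp; the last joint's range is limited). The gripper opens to 87 mm and grips with 3 to 60 N. Pads are 19 mm wide; open, the fingers measure 117 mm over their backs; the gripper's body (75 mm by 190 mm) begins 51 mm behind the grasp point.
Start: joints at [-1.147, 0.321, -0.07, 1.45, 0.023, 1.371, -0.057], TCP at [0.259, 0.596, 0.223] pointing down, gripper open.
Joint ranges: [-2.86, 2.86], [-0.3, 2.09], [-1.38, 1.24], [0.06, 2.45], [-1.56, 4.7], [0.09, 2.05], [-2.69, 2.69]. Speed limits (rad/s): [2.57, 2.57, 3.14, 3.14, 3.14, 3.14, 3.14].

### API

Orientations are given as a rotation vector (axis times angle).
In Python, from bench import ctrl, imaging, ticket gives the robot as it stands.
- The arm moves only by the tool jog_arm, never from a script. Its argument "rows" is text: rows parted by semicolons, each of 7 numbers parted by spaces: the shift along the tool's x, y, z in cm, then the turn, a rotation vector about the tool's x, y, z in rad, then the closure, from -1 (fully open) to 1 (shut), so that 0 is half open. A call has 1 to 5 rows; each row shifts and turns the commanded pose from where the row before left it, along the tool's axes as they then stand; what a row does not reach is not made up. A row lasts 1/8 s, in which the tool goes at most 62.5 mm and 10.7 degrees, less where a joint would pass 70% of its speed; a pose out of reach is approached as far as the arm can. A call with a gripper value outside its range is refused whole. The fingers move at their own pace and stop on an object; "force" is the grip in N (left out, the last holds). Time passes only in rows, so rows that do not move let the fingers close. It gives the time, the measured TCP pose, the force, the opening and the grip force at its end, in the units of the state.
- ctrl.get_state(): the state, without advancing time (a new reading comes with each control period).
- imaging.get_image(name): name is "scene" or "top" or "wrist"; returns a dict with "img" (420x560x3 uint8, blue, green, red), "vertical_fov" (degrees; the focal length in pixels is half the picture's height over the tangent of half this angle, whatever the lens; pixels are square), "cx", "cy" (the principal point, pixels), "origin" and "orientation" of the camera in the world. Camera axes: x right, y down, z forward; pixel columns grow to the right and rows downward; lengths in m; the calibration is good to about 2 mm. A picture is of the moment at which its call begins. There is no depth.
- ticket.close_job(): hands the job in; it is judged then, once.
The state is a dict: "time": time; "joint_positions": joint angles; "qd": joint speeds; "joint_torque": joint torques, N m; "position": TCP position; "tool_rot": TCP orientation; "ft_force": force on the tool from outside, world axes, zero at the start; "torque": the same for the moment, N m; "grip_width": opening from 0.0 (shut) to 1.0 (fully open); "grip_force": force on a finger pad.
Only numpy, scipy, OpenCV 4.12 (cv2) and the standard library are available. Lean on these libraries where they do the work, as an engineer would, in place of code of your own. Each camera call takes 0.05 s, during which the arm holds its last target. There are 200 camera calls.

### The job

Close the open specimen canister with the large lid that lies on the desk. Set the lid level on the neck and, pressing lightly, feel for the thread starts by turning it backward (counter-clockwise seen from above) until it drops in; then screw it forward until it is fully home on its seal, fingertip-tight, and let go. Never force it against the threads or overtighten it, and leave everything else on the desk where it stands.

Things in the scene. Friction and masses are not known exactly. Their poses are not given: they have to be found in the camera images.
- canister_mouth (a point): Centre of the open white canister's rim, z up; its yaw tells nothing of the threads. Rim 130 mm above the desk, three red-capped tubes inside. Neck radius 23 mm, chamfered at the rim. A springy rubber sealing ring (2 N/mm) of radius 21 mm stands 4.4 mm proud of the rim.
- canister: The same canister with holder, seal and threads as one piece; origin on the desk under the mouth, z up. It is clamped in a holder (aluminium collar, dark steel foot of radius 50 mm) and does not move. Body radius 36 mm up to 88 mm, tapering shoulder up to 98 mm, then a bead of radius 31 mm, top at 104.5 mm, and above it the threaded neck.
- thread_level (a point): Point on the neck's axis at the top of the thread starts, 12 mm below the rim. Three threads, 120 deg apart at a bearing that is not given, 3.5 mm thick, radius 28.2 mm. Each begins blunt here, falls 4.5 mm over 70 deg clockwise (closing, from above) and ends at an upright stop rib 9 deg wide, its top 1.5 mm below this point; then comes a free gap of 41 deg.
- lid_center (a point): Centre of the large grey ribbed lid, half-way up, z up its axis: 64 mm diameter, 28 mm high, 50 to 90 g, lying open side down. Its height against the rim: +2 to -3 mm with the lugs on top of threads or ribs; -7 mm once dropped into the gaps, resting on the seal; -10 mm when home, 60 to 90 deg clockwise from the drop. It then stays by itself.
- lid_skirt (a point): Centre of the lid's lower edge, 14 mm under lid_center. Inside the edge three lugs, 120 deg apart, 9 mm long, 4 mm high, reach in to radius 24.6 mm; unmarked. On top of the threads they run forward against the ribs (feels tight, sits high), backward they climb and drop. After the drop they end, either way, at springy ribs: the moment rises by 8 N m/rad; 0.3 N m is tight, 0.7 too much.
- pump_bottle: Bystander: white pump bottle, radius 37 mm, 192 mm high; origin at its underside.
- small_bottle: Bystander: small white bottle with a cap, radius 21 mm, 110 mm high; origin at its underside.
- full_canister: Bystander: a canister like the open one, already closed with the same kind of lid, standing loose, radius 36 mm, 121 mm high; origin at its underside.
- small_lid: Bystander: small grey lid of another bottle, 42 mm in diameter, 14 mm high; origin at its underside.
- marker: Bystander: marker pen lying on the desk along its own x, 130 mm long, 16 mm thick; origin at its underside.
- pen_cup: Bystander: green cup, radius 36 mm, 95 mm high; origin at its underside.

How it is judged:
On the way:
1. the lid has dropped into the thread starts: level over the mouth, its centre at least 5.3 mm below the rim (horizontal distance between lid_center and canister_mouth below 0.004 m and angle between lid_center's own z axis and vertical below 0.06 rad and z of lid_center in the frame of canister_mouth below -0.0053 m), for 0.1 s.
At the end, for the whole second after the job is handed in: The lid is screwed home: its centre is at least 8.3 mm below the canister's rim (about 10 mm when fully home), within 4 mm of the mouth's axis, level within 0.06 rad, and released (horizontal distance between lid_center and canister_mouth below 0.004 m and angle between lid_center's own z axis and vertical below 0.06 rad and z of lid_center in the frame of canister_mouth below -0.0083 m); the robot touches nothing.
It fails at once if the canister, or the lid against it, is loaded with more than 50 N, all contacts added up (forced, cross-threaded or overtightened) (contact force between canister and anything else above 50 N).
It fails at once if another thing on the desk is moved more than 20 mm or knocked over (distance of any of pump_bottle, small_bottle, full_canister, small_lid, marker, pen_cup from where it was at the start of the episode above 0.02 m or angle between any of pump_bottle, small_bottle, full_canister, small_lid, marker, pen_cup's own z axis and vertical above 0.3 rad).
It also fails if it takes over 61 s, if anything falls off the work surface, if the arm or the gripper's body presses on something with over 40 N, if the wrist force passes 120 N, or if a joint passes its speed limit or range.

## Working session

There is one attempt and no reset: what is moved stays moved. The work goes in short steps, Python scripts to look and compute and a tool call to move; the robot and the scene stay as the last step left them, time stands still between calls to the robot, and variables do not carry over. Pictures are saved under pics/ and viewed, at most 10 in all, crops included, and the job is handed in when it is done.

Besides the shell and the picture viewer there is one more tool, called after "Emit:" by a JSON object that holds its "method" and its "body", one argument or row to a line. jog_arm: Moves the arm, as the interface text tells. Its arguments: {"type":"object","properties":{"rows":{"type":"string"},"force":{"type":"number"}},"required":["rows"]}

```bash
mkdir -p pics; ls; python3 - <<'E'
from bench import ctrl, imaging
import cv2,numpy as np
s=ctrl.get_state();print(s)
for n in("scene","top","wrist"):
    d=imaging.get_image(n);cv2.imwrite(f"pics/{n}0.png",d["img"]);print(n,{k:v for k,v in d.items() if k!="img"})
    np.save(f"pics/{n}0.npy",{k:v for k,v in d.items()},allow_pickle=True)
E
```

```text
pics
{'time': 0.0, 'joint_positions': array([-1.14693287,  0.32182244, -0.07008111,  1.45169629,  0.02262013,
        1.3707974 , -0.05691891]), 'qd': array([-1.63203996e-03, -6.85810815e-04,  1.97736778e-04,  8.21361095e-04,
       -7.59737110e-04, -5.36112629e-05,  3.20496556e-04]), 'joint_torque': array([ 4.60140018e-04, -4.91298938e+01, -4.03770916e-01, -3.12519801e+01,
       -6.39267359e-02,  4.39499435e-02,  2.02020183e-04]), 'position': array([0.25878514, 0.59564809, 0.22145118]), 'tool_rot': array([-6.39085475e-01, -3.07561960e+00,  3.01077049e-03]), 'ft_force': array([ 0.43832504,  1.30529935, -0.12485685]), 'torque': array([-0.03738065, -0.02831715,  0.05264375]), 'grip_force': 0.0, 'grip_width': 1.002591047293327}
scene {'vertical_fov': 46.95120215702144, 'cx': 283.3450279518342, 'cy': 213.74830921911268, 'origin': array([ 1.64189277, -0.34789989,  0.86603453]), 'orientation': array([-1.83676473, -1.30686328,  0.67831344])}
top {'vertical_fov': 57.43412212201929, 'cx': 284.71449367604674, 'cy': 201.2763467611075, 'origin': array([0.44158324, 0.02876844, 0.91616738]), 'orientation': array([-2.1332863 ,  2.13686871, -0.19097908])}
wrist {'vertical_fov': 71.51321837263917, 'cx': 280.37856644069024, 'cy': 210.7051414250999, 'origin': array([0.18842348, 0.62613931, 0.38462949]), 'orientation': array([2.41971233, 1.59035874, 0.22453007])}
```

View pics/top0.png

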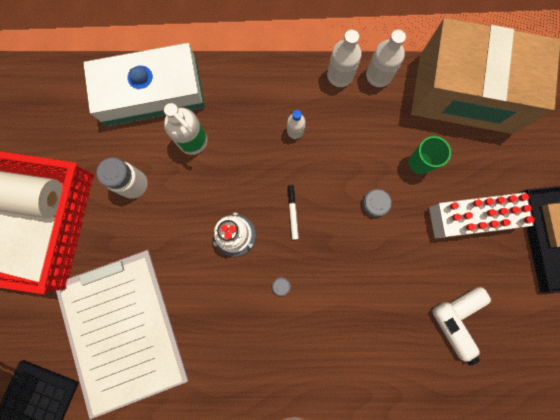

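View pics/scene0.png

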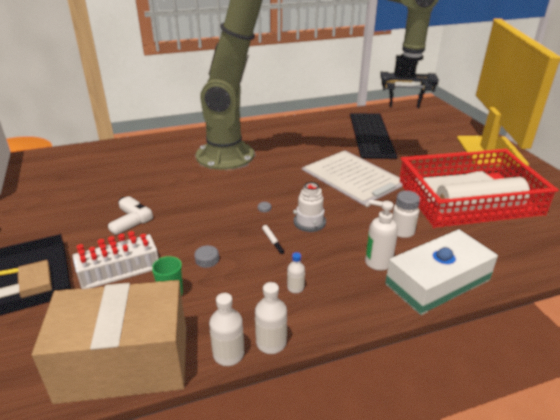

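The top view shows the open canister at about (233,232) and the large lid at (377,203). In the scene view they are at about (310,195) and (206,256).

```bash
cat > h.py <<'E'
import numpy as np,cv2
from scipy.spatial.transform import Rotation as R
def ray(d,u,v):
    f=d["img"].shape[0]/2/np.tan(np.radians(d["vertical_fov"])/2)
    return R.from_rotvec(d["orientation"]).apply([(u-d["cx"])/f,(v-d["cy"])/f,1.])
def onz(d,u,v,z):
    r=ray(d,u,v);o=np.array(d["origin"]);return o+r*(z-o[2])/r[2]
def proj(d,p):
    f=d["img"].shape[0]/2/np.tan(np.radians(d["vertical_fov"])/2)
    q=R.from_rotvec(d["orientation"]).inv().apply(np.array(p)-d["origin"]);return d["cx"]+f*q[0]/q[2],d["cy"]+f*q[1]/q[2]
E
python3 - <<'E'
from h import *
L=lambda n:np.load(f"pics/{n}0.npy",allow_pickle=True).item()
t,s=L("top"),L("scene")
print("rough top: lid",onz(t,377,203,.028),"can",onz(t,229,230,.13))
print("rough scene: lid",onz(s,206,252,.028),"can",onz(s,312,187,.13))
c1=t["img"][180:265,190:280];c2=t["img"][165:250,335:425]
c3=s["img"][170:255,265:355];c4=s["img"][215:300,160:250]
g=np.vstack([np.hstack([c1,c2]),np.hstack([c3,c4])])
cv2.imwrite("pics/g1.png",cv2.resize(g,None,fx=3.5,fy=3.5,interpolation=cv2.INTER_CUBIC))
# grey disk lid in both
for n,d,(x0,y0,x1,y1) in(("top",t,(350,180,405,228)),("scene",s,(185,238,228,274))):
    im=d["img"][y0:y1,x0:x1].astype(int);sat=im.max(2)-im.min(2)
    m=((sat<25)&(im.max(2)>60)).astype(np.uint8)
    cs,_=cv2.findContours(m,cv2.RETR_EXTERNAL,cv2.CHAIN_APPROX_NONE);c=max(cs,key=cv2.contourArea)
    e=cv2.fitEllipse(c);print(n,e[0][0]+x0,e[0][1]+y0,e[1:],cv2.contourArea(c),onz(d,e[0][0]+x0,e[0][1]+y0,.02))
E
```

```text
rough top: lid [ 0.59095149 -0.19492591  0.028     ] can [0.51792968 0.13754818 0.13      ]
rough scene: lid [ 0.59550071 -0.19517841  0.028     ] can [0.52349756 0.14382553 0.13      ]
top 376.9558982849121 202.68726539611816 ((26.382413864135742, 26.840492248535156), 139.7279815673828) 547.5 [ 0.59305029 -0.19686855  0.02      ]
scene 206.4603328704834 256.0790500640869 ((20.66004753112793, 23.706239700317383), 83.45008087158203) 383.0 [ 0.6034341  -0.19622482  0.02      ]
```

View pics/g1.png

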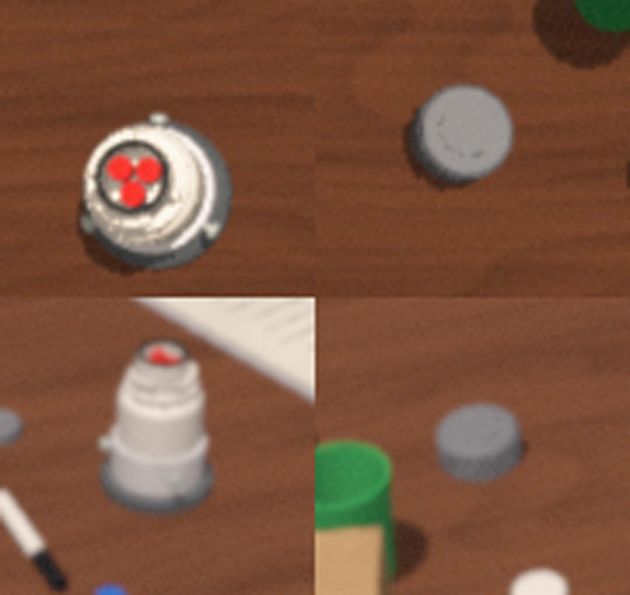

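The crop puts the canister's seal ring at about (228.3,230.3) in the top view and (312,186) in the scene view. That gives a mouth near (0.52,0.14) and a lid near (0.592,-0.196). Next I move over the canister so the wrist camera can look down from close up.

Emit:
{"method": "jog_arm", "body": {
  "rows": "-4.7 -3.75 -0.6 0 0 0 -1;-4.7 -3.75 -0.6 0 0 0 -1;-4.7 -3.75 -0.6 0 0 0 -1;-4.7 -3.75 -0.6 0 0 0 -1;-4.7 -3.75 -0.6 0 0 0 -1"
}}

```text
time: 0.78
position: [0.4005, 0.3286, 0.2527]
tool_rot: [0.639, 3.076, 0.0]
ft_force: [1.6, 0.2, 0.5]
grip_width: 0.997
grip_force: 0.0
```

Emit:
{"method": "jog_arm", "body": {
  "rows": "-4.7 -3.75 -0.6 0 0 0 -1;-4.7 -3.75 -0.6 0 0 0 -1;-4.7 -3.75 -0.6 0 0 0 -1;-4.7 -3.75 -0.6 0 0 0 -1;-4.7 -3.75 -0.6 0 0 0 -1"
}}

```text
time: 1.4
position: [0.5412, 0.0633, 0.2827]
tool_rot: [0.639, 3.076, 0.001]
ft_force: [0.3, -0.0, 0.4]
grip_width: 1.003
grip_force: 0.0
```

Emit:
{"method": "jog_arm", "body": {
  "rows": "0 0 0 0 0 0.18 -1;0 0 0 0 0 0.18 -1;0 0 0 0 0 0.18 -1;0 0 0 0 0 0.18 -1;0 0 0 0 0 0.18 -1"
}}

```text
time: 2.02
position: [0.5405, 0.065, 0.2823]
tool_rot: [-1.921, -2.486, 0.001]
ft_force: [-0.4, 0.3, -0.1]
grip_width: 1.0
grip_force: 0.0
```

```bash
cat >> h.py <<'E'
def snap(n,tag):
    from bench import imaging
    d=imaging.get_image(n);cv2.imwrite(f"pics/{tag}.png",d["img"]);np.save(f"pics/{tag}.npy",d,allow_pickle=True);return d
E
python3 - <<'E'
from h import *
from bench import ctrl
d=snap("wrist","w1");s=ctrl.get_state()
print(s["joint_positions"],s["position"],d["origin"],R.from_rotvec(d["orientation"]).as_matrix().round(3))
print("exp can",proj(d,(.52,.14,.13)),"lid",proj(d,(.593,-.196,.028)))
E
```

```text
[-0.57379367  0.0682627   0.42983888  1.63692553 -0.02874256  1.44313321
  0.10856903] [0.54048907 0.06499297 0.28224953] [0.52117097 0.13890116 0.44532979] [[ 0.967  0.244  0.07 ]
 [ 0.254 -0.929 -0.271]
 [-0.001  0.28  -0.96 ]]
exp can (np.float64(279.9350829753342), np.float64(124.4271059766732)) lid (np.float64(271.54469274572466), np.float64(335.1800708636995))
```

View pics/w1.png

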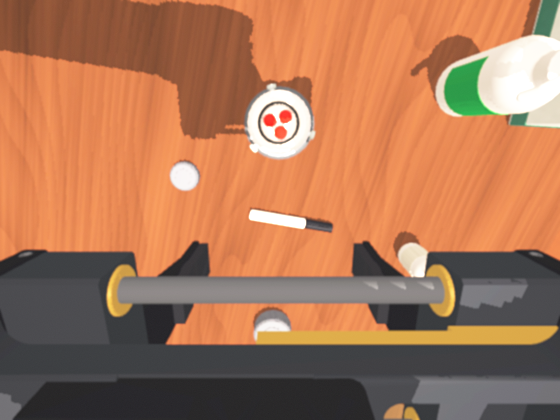

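The wrist view shows the canister mouth at about (279,122), the marker at (290,222), and the large lid at (272,325), partly hidden behind the fingers. Next I fit an ellipse to the mouth ring.

```bash
cat >> h.py <<'E'
def mouth(d,u0,v0,w=45,lo=150,rm=45):
    # dark seal ring against white shoulder: outer contour of the dark/red blob nearest the guess
    u0,v0=int(u0),int(v0);im=d["img"][v0-w:v0+w,u0-w:u0+w];b=im.min(2)
    m=cv2.morphologyEx((b<lo).astype(np.uint8),cv2.MORPH_CLOSE,np.ones((3,3)))
    cs,_=cv2.findContours(m,cv2.RETR_CCOMP,cv2.CHAIN_APPROX_NONE)
    out=[]
    for c in cs:
        if len(c)<40: continue
        e=cv2.fitEllipse(c)
        if np.hypot(e[0][0]-w,e[0][1]-w)<8: out.append((round(e[0][0]+u0-w,2),round(e[0][1]+v0-w,2),np.round(e[1],1)))
    return out
E
python3 - <<'E'
from h import *
d=np.load("pics/w1.npy",allow_pickle=True).item()
for lo in(90,120,150,180):
    for e in mouth(d,279,122,lo=lo): print(lo,e,onz(d,e[0],e[1],.134))
t=np.load("pics/top0.npy",allow_pickle=True).item()
for lo in(90,120,150):
    for e in mouth(t,228,230,w=16,lo=lo): print("top",lo,e,onz(t,e[0],e[1],.134))
E
```

```text
90 (278.44, 121.21, array([103.7, 106.2])) [0.51774071 0.1426445  0.134     ]
90 (279.02, 123.13, array([73. , 77.6])) [0.51878749 0.14097874 0.134     ]
120 (278.14, 122.4, array([39. , 40.1])) [0.51773729 0.14144168 0.134     ]
120 (278.5, 121.5, array([105.3, 105.3])) [0.51787132 0.14238612 0.134     ]
120 (279.09, 123.25, array([70.6, 75.4])) [0.51888642 0.1408832  0.134     ]
150 (278.06, 122.27, array([40.5, 41.5])) [0.51762622 0.14154396 0.134     ]
150 (278.65, 123.45, array([34.5, 38.4])) [0.51850066 0.14057936 0.134     ]
150 (278.5, 121.5, array([105.3, 105.3])) [0.51787132 0.14238612 0.134     ]
150 (278.78, 123.54, array([68. , 73.9])) [0.51865153 0.14052778 0.134     ]
180 (278.15, 122.24, array([41.2, 42.1])) [0.51770777 0.14159569 0.134     ]
180 (282.24, 118.59, array([22.8, 39.4])) [0.52084014 0.14609504 0.134     ]
180 (278.5, 121.5, array([105.3, 105.3])) [0.51787132 0.14238612 0.134     ]
180 (278.82, 123.52, array([66.4, 72.8])) [0.51868615 0.14055713 0.134     ]
top 90 (227.34, 230.37, array([19.5, 19.8])) [0.51678967 0.14036412 0.134     ]
top 120 (223.63, 229.47, array([25.7, 32.5])) [0.5186435 0.1479777 0.134    ]
top 150 (224.96, 228.7, array([29.9, 36.7])) [0.52021602 0.14530206 0.134     ]
```

Emit:
{"method": "jog_arm", "body": {
  "rows": "-5.5 -0.2 0 0 0 0 -1;-5.5 -0.2 0 0 0 0 -1;-5.5 -0.2 0 0 0 0 -1;-5.5 -0.2 0 0 0 0 -1;-5.5 -0.2 0 0 0 0 -1"
}}

```text
time: 2.7
position: [0.6023, -0.2046, 0.2825]
tool_rot: [-1.909, -2.495, -0.001]
ft_force: [0.2, 0.3, 0.1]
grip_width: 1.001
grip_force: 0.0
```

Emit:
{"method": "jog_arm", "body": {
  "rows": "-5.5 -0.2 2 0 0 0 -1;0 0 2 0 0 0 -1;0 0 0 0 0 0 -1"
}}

```text
time: 3.08
position: [0.6133, -0.2556, 0.24]
tool_rot: [-1.909, -2.489, 0.001]
ft_force: [-0.3, 1.5, -0.3]
grip_width: 1.0
grip_force: 0.0
```

```bash
cat >> h.py <<'E'
def blob(d,u0,v0,w,fn):
    u0,v0=int(u0),int(v0);y,x=max(v0-w,0),max(u0-w,0);im=d["img"][y:v0+w,x:u0+w].astype(int)
    m=cv2.morphologyEx(fn(im).astype(np.uint8),cv2.MORPH_OPEN,np.ones((3,3)))
    cs,_=cv2.findContours(m,cv2.RETR_EXTERNAL,cv2.CHAIN_APPROX_NONE);c=max(cs,key=cv2.contourArea)
    c=cv2.convexHull(c);(a,b),r=cv2.minEnclosingCircle(c);e=cv2.fitEllipse(c)
    return (e[0][0]+x,e[0][1]+y),np.round(e[1],1),cv2.contourArea(c)
E
python3 - <<'E'
from h import *
from bench import ctrl
d=snap("wrist","w2");s=ctrl.get_state();print(s["joint_positions"],s["position"],s["tool_rot"],d["origin"])
g=proj(d,(.593,-.196,.028));print("exp",g)
e=blob(d,*g,70,lambda i:(i.max(2)-i.min(2)<40)&(i.max(2)>60))
print(e,onz(d,*e[0],.026))
E
```

```text
[-0.12303002  0.39236591  0.64695416  1.40040075 -0.23598898  1.4287335
  0.78501382] [ 0.61423981 -0.25487022  0.24162003] [-1.90812588e+00 -2.49252929e+00 -9.14101154e-04] [ 0.59403529 -0.18214909  0.40335022]
exp (np.float64(277.9088070185037), np.float64(137.75520334565286))
((278.2195587158203, 137.44451141357422), array([50.7, 52.2]), 2038.5) [ 0.59327308 -0.19560604  0.026     ]
```

View pics/w2.png

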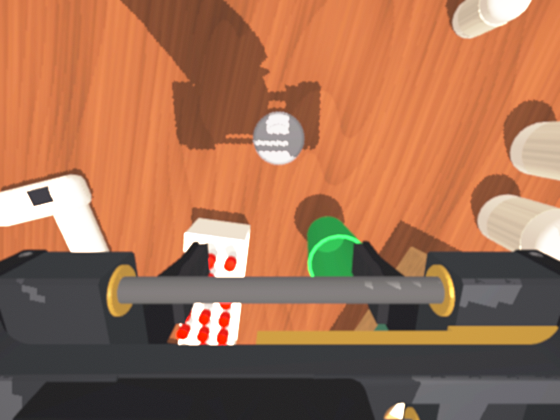

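The wrist view shows the lid at (278,137), which puts it at (0.593,-0.196) and agrees with the other cameras. The green cup is clear of the gripper.

Emit:
{"method": "jog_arm", "body": {
  "rows": "3.1 -0.25 0 0 0 0 -1;3.17 -0.22 0 0 0 0 -1;0 0 5 0 0 0 -1;0 0 5 0 0 0 -1;0 0 5 0 0 0 -1"
}}

```text
time: 3.75
position: [0.5951, -0.1947, 0.093]
tool_rot: [1.906, 2.495, 0.005]
ft_force: [0.2, -0.1, 0.1]
grip_width: 1.0
grip_force: 0.0
```

Emit:
{"method": "jog_arm", "body": {
  "rows": "0 0 4.4 0 0 0 -1;0 0 2.2 0 0 0 -1;0 0 1.9 0 0 0 -1;0 0 0.9 0 0 0 -1;0 0 0 0 0 0 -1"
}}

```text
time: 4.38
position: [0.5948, -0.1976, 0.0006]
tool_rot: [1.912, 2.491, 0.003]
ft_force: [-2.0, 1.4, 4.0]
grip_width: 0.999
grip_force: 2.1
```

Emit:
{"method": "jog_arm", "body": {
  "rows": "0 0 -0.4 0 0 0 -1;0 0 0 0 0 0 -1"
}}

```text
time: 4.62
position: [0.5945, -0.1979, 0.0037]
tool_rot: [1.912, 2.49, 0.002]
ft_force: [-0.1, -0.5, -0.0]
grip_width: 1.001
grip_force: 0.0
```

```bash
python3 - <<'E'
from bench import ctrl
for i in range(3): s=ctrl.get_state();print(s["position"],s["tool_rot"],s["ft_force"],s["torque"])
E
```

```text
[ 0.59453255 -0.19788648  0.00369679] [1.91212441e+00 2.49007282e+00 1.68516602e-03] [-0.10342083 -0.52572578 -0.01341754] [-0.09218293 -0.04744912 -0.02918775]
[ 0.59453255 -0.19788648  0.00369679] [1.91212441e+00 2.49007282e+00 1.68516602e-03] [-0.10342083 -0.52572578 -0.01341754] [-0.09218293 -0.04744912 -0.02918775]
[ 0.59453255 -0.19788648  0.00369679] [1.91212441e+00 2.49007282e+00 1.68516602e-03] [-0.10342083 -0.52572578 -0.01341754] [-0.09218293 -0.04744912 -0.02918775]
```

Emit:
{"method": "jog_arm", "body": {
  "rows": "0.25 -0.05 -0.15 0 0 0 -1;0 0 0 0 0 0 0;0 0 0 0 0 0 0.4;0 0 0 0 0 0 1;0 0 0 0 0 0 1",
  "force": 20
}}

```text
time: 5.25
position: [0.5924, -0.1953, 0.004]
tool_rot: [-1.913, -2.492, -0.0]
ft_force: [-1.3, 0.3, -0.4]
grip_width: 0.733
grip_force: 20.0
```

Emit:
{"method": "jog_arm", "body": {
  "rows": "0 0 0 0 0 0 1;0 0 0 0 0 0 1;0 0 -1 0 0 0 1;0 0 -2 0 0 0 1;0 0 0 0 0 0 1"
}}

```text
time: 5.88
position: [0.5944, -0.1961, 0.037]
tool_rot: [1.911, 2.488, 0.004]
ft_force: [1.0, 0.5, -1.1]
grip_width: 0.732
grip_force: 20.0
```

Emit:
{"method": "jog_arm", "body": {
  "rows": "0 0 -4 0 0 0 1;0 0 -4 0 0 0 1;0 0 -4 0 0 0 1;0 0 -4 0 0 0 1;4 0 0 0 0 0 1"
}}

```text
time: 6.5
position: [0.5837, -0.1611, 0.1984]
tool_rot: [1.916, 2.479, 0.003]
ft_force: [-0.5, 0.8, -0.5]
grip_width: 0.733
grip_force: 20.0
```

Emit:
{"method": "jog_arm", "body": {
  "rows": "4.5 0.3 0 0 0 0 1;4.5 0.3 0 0 0 0 1;4.5 0.3 0 0 0 0 1;4.5 0.3 0 0 0 0 1;4.5 0.3 0 0 0 0 1"
}}

```text
time: 7.12
position: [0.5381, 0.066, 0.1944]
tool_rot: [1.913, 2.491, 0.002]
ft_force: [0.9, -0.1, -0.9]
grip_width: 0.736
grip_force: 20.0
```

Emit:
{"method": "jog_arm", "body": {
  "rows": "0 0 0 0 0 0 1;0 0 0 0 0 0 1"
}}

```text
time: 7.38
position: [0.5386, 0.0638, 0.1942]
tool_rot: [1.913, 2.491, -0.0]
ft_force: [1.2, -0.8, -0.5]
grip_width: 0.736
grip_force: 20.0
```

```bash
python3 - <<'E'
from h import *
from bench import ctrl
d=snap("wrist","w3");s=ctrl.get_state();print(s["joint_positions"],s["position"],s["tool_rot"],d["origin"])
g=proj(d,(.5177,.1415,.134));print("exp",g)
for lo in(90,120,150,180):
    for e in mouth(d,*g,w=40,lo=lo): print(lo,e,onz(d,e[0],e[1],.134))
E
```

```text
[-0.61496411  0.10877338  0.48390877  1.77585487 -0.05225848  1.26936549
  0.14124431] [0.53872968 0.06309158 0.19424635] [ 1.91524218e+00  2.48936038e+00 -2.56198424e-04] [0.5187132  0.13775104 0.35726542]
exp (np.float64(280.4914174128928), np.float64(120.04598375255823))
90 (280.41, 120.14, array([55.2, 57.5])) [0.51765954 0.14142115 0.134     ]
90 (280.62, 119.97, array([53.1, 56.2])) [0.51777702 0.14157562 0.134     ]
120 (280.45, 120.0, array([55.9, 58.7])) [0.51766242 0.14152316 0.134     ]
120 (280.73, 120.05, array([52.3, 54.8])) [0.5178692  0.14154254 0.134     ]
150 (280.43, 120.02, array([56.9, 59.4])) [0.51765192 0.14150588 0.134     ]
150 (280.62, 120.09, array([51.3, 54.2])) [0.51779878 0.1414947  0.134     ]
180 (280.39, 120.01, array([57.4, 60. ])) [0.51762187 0.14150503 0.134     ]
180 (280.94, 120.14, array([46.7, 49.7])) [0.51803383 0.14152167 0.134     ]
```

View pics/w3.png

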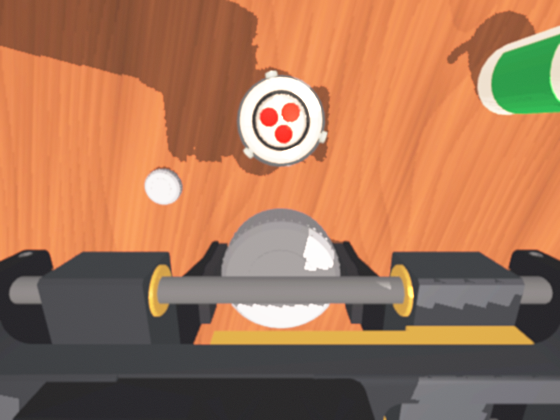

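The mouth is at (280.4,120), the same position as before. The lid in hand appears between rows 210 and 327, centred near column 281, so I measure how it sits in the hand.

```bash
python3 - <<'E'
from h import *
d=np.load("pics/w3.npy",allow_pickle=True).item()
T=np.array([.5387,.0631]);Rm=R.from_rotvec([1.9152,2.4894,0]).as_matrix();X,Y=Rm[:2,0],Rm[:2,1]
zt=.194+.009+.014
col=d["img"][195:340,:].astype(int)
for u in(262,282,300):
    sat=(col[:,u].max(1)-col[:,u].min(1));g=np.where(sat<35)[0]+195;print(u,g.min(),g.max(), sat[[8,12,14,16,18,20]],
      "far edge tool xy",[round(float(v),4) for v in (lambda p:((p[:2]-T)@X,(p[:2]-T)@Y))(onz(d,u,328,zt))])
for v in(235,245,255,300,310,318):
    row=d["img"][v].astype(int);print(v,row[205:360:5].max(1)-row[205:360:5].min(1))
for x in(-.032,.032):
  for z in(zt,zt-.028): print(x,z,proj(d,[*(T+x*X),z]))
E
```

```text
262 212 324 [147 149 148  70   4   6] far edge tool xy [-0.0331, -0.0103]
282 209 327 [151 136  17   5   6   7] far edge tool xy [-0.033, 0.001]
300 213 324 [148 148 152 119  12   5] far edge tool xy [-0.033, 0.0112]
235 [147 146 151 149 149 150   5   6   9   7   8   6   8   7   8   7   7   7
   7   8   7   7   8  12   5 150 151 149 152 151 149]
245 [145  66   2   3   2   6   5   6   7   7   6   7   7   7   7   7   7   8
   8   8  11   1   1   2   8   7   2   4   2  38 152]
255 [22  1  3  4  6  7  7  7  7  7  7  7  7  7  7  8  8  8  8  8  0  1  1  1
  1  8  6  2  2  3  5]
300 [6 8 7 6 6 6 8 7 6 7 7 7 7 7 8 7 6 7 7 6 7 7 6 8 7 6 6 6 6 7 6]
310 [  3   3  99 149 149 149 135   3   3   4   4   3   3   3   3   4   2   2
   2   2   2   2   2   3  97 152 150 153 144   1   4]
318 [  3   2 149 150 149 150 151 150 114   2   3   4   4   4   3   3   3   3
   3   3   3   2  97 151 153 148 151 147 151  13   3]
-0.032 0.21700000000000003 (np.float64(280.1932857403111), np.float64(326.46688794444003))
-0.032 0.18900000000000003 (np.float64(280.23606938758815), np.float64(298.36552718074023))
0.032 0.21700000000000003 (np.float64(280.56622503515894), np.float64(218.9486107756781))
0.032 0.18900000000000003 (np.float64(280.55587370121776), np.float64(204.54307987793246))
```

Emit:
{"method": "jog_arm", "body": {
  "rows": "4.1 0 0 0 0 0 1;4.1 0 0 0 0 0 1;0 0 3 0 0 0 1;0 0 2.4 0 0 0 1;0 0 0 0 0 0 1"
}}

```text
time: 8.05
position: [0.5164, 0.1417, 0.1384]
tool_rot: [-1.916, -2.488, 0.006]
ft_force: [0.3, -0.1, 0.5]
grip_width: 0.731
grip_force: 20.0
```

Emit:
{"method": "jog_arm", "body": {
  "rows": "0 0 0 0 0 0 1;0 0 0 0 0 0 1"
}}

```text
time: 8.3
position: [0.5184, 0.1436, 0.1414]
tool_rot: [1.914, 2.49, 0.003]
ft_force: [0.8, 0.4, 0.5]
grip_width: 0.734
grip_force: 20.0
```

```bash
cat > st.py <<'E'
from h import *
from bench import ctrl
import sys
s=ctrl.get_state();p=s["position"];r=R.from_rotvec(s["tool_rot"]).as_matrix()
e=np.array([.5175,.1423])-p[:2]
print("t",round(s["time"],2),"p",p.round(4),"tilt",r[:2,2].round(4),"yaw",round(np.degrees(np.arctan2(r[1,0],r[0,0])),1),"F",s["ft_force"].round(1),"M",s["torque"].round(2),"q7",s["joint_positions"][6].round(3),"err toolxy mm",(1000*np.array([e@r[:2,0],e@r[:2,1]])).round(1))
E
python3 st.py
```

```text
t 8.3 p [0.5184 0.1436 0.1414] tilt [0.0022 0.001 ] yaw 104.9 F [0.8 0.4 0.5] M [-0.09 -0.01  0.01] q7 -0.005 err toolxy mm [-1.1 -1.2]
```

Emit:
{"method": "jog_arm", "body": {
  "rows": "0 0 0.5 0 0 0 1;0 0 0.5 0 0 0 1;0 0 0.2 0 0 0 1;0 0 0.2 0 0 0 1;0 0 0 0 0 0 1"
}}

```text
time: 8.93
position: [0.5172, 0.1438, 0.1259]
tool_rot: [-1.913, -2.492, 0.0]
ft_force: [0.0, 0.1, -0.8]
grip_width: 0.732
grip_force: 20.0
```

```bash
python3 st.py
```

```text
t 8.93 p [0.5172 0.1438 0.1259] tilt [-0.0002 -0.0001] yaw 105.0 F [ 0.   0.1 -0.8] M [-0.04  0.02  0.06] q7 0.0 err toolxy mm [-1.5 -0.1]
```

Emit:
{"method": "jog_arm", "body": {
  "rows": "-0.1 0 0.1 0 0 0 1;0 0 0.1 0 0 0 1;0 0 0.1 0 0 0 1;0 0 0 0 0 0 1"
}}

```text
time: 9.43
position: [0.5175, 0.1429, 0.123]
tool_rot: [-1.913, -2.492, 0.0]
ft_force: [0.4, 0.4, -1.4]
grip_width: 0.732
grip_force: 20.0
```

Emit:
{"method": "jog_arm", "body": {
  "rows": "0 0 0.1 0 0 0 1;0 0 0.1 0 0 0 1;0 0 0 0 0 0 1"
}}

```text
time: 9.8
position: [0.5176, 0.1429, 0.1212]
tool_rot: [1.913, 2.492, 0.0]
ft_force: [-0.4, 0.8, 1.0]
grip_width: 0.734
grip_force: 20.0
```

Emit:
{"method": "jog_arm", "body": {
  "rows": "0 0 0.1 0 0 0 1;0 0 0.1 0 0 0 1;0 0 0 0 0 0 1"
}}

```text
time: 10.18
position: [0.5178, 0.1429, 0.121]
tool_rot: [-1.913, -2.491, -0.001]
ft_force: [-5.9, -1.5, 11.4]
grip_width: 0.732
grip_force: 20.0
```

Emit:
{"method": "jog_arm", "body": {
  "rows": "0 0 0.1 0 0 0 1;0 0 0 0 0 0 1"
}}

```text
time: 10.42
position: [0.5179, 0.143, 0.1208]
tool_rot: [-1.913, -2.491, -0.002]
ft_force: [-5.9, -1.9, 17.1]
grip_width: 0.734
grip_force: 20.0
```

Emit:
{"method": "jog_arm", "body": {
  "rows": "0 0 -0.15 0 0 0 1;0 0 0 0 0 0 1"
}}

```text
time: 10.68
position: [0.5178, 0.1429, 0.121]
tool_rot: [-1.914, -2.491, -0.001]
ft_force: [-3.8, -1.4, 9.2]
grip_width: 0.736
grip_force: 20.0
```

```bash
python3 st.py
```

```text
t 10.68 p [0.5178 0.1429 0.121 ] tilt [0.0004 0.0007] yaw 104.9 F [-3.8 -1.4  9.2] M [-0.3   0.86  0.05] q7 0.005 err toolxy mm [-0.5 -0.4]
```

Emit:
{"method": "jog_arm", "body": {
  "rows": "0 -0.05 0 0 0 -0.06 1;0 0 0 0 0 -0.08 1;0 0 0 0 0 -0.08 1"
}}

```text
time: 11.05
position: [0.5175, 0.1441, 0.1205]
tool_rot: [-1.624, -2.689, -0.004]
ft_force: [-0.6, 0.2, -0.5]
grip_width: 0.735
grip_force: 20.0
```

```bash
python3 st.py
```

```text
t 11.05 p [0.5175 0.1441 0.1205] tilt [0.0013 0.0023] yaw 117.7 F [-0.6  0.2 -0.5] M [-0.05  0.02  0.  ] q7 0.224 err toolxy mm [-1.6 -0.8]
```

Emit:
{"method": "jog_arm", "body": {
  "rows": "0 0 0.1 0 0 0 1;0 0 0.1 0 0 0 1;0 0 0 0 0 0 1"
}}

```text
time: 11.42
position: [0.5171, 0.1426, 0.1173]
tool_rot: [1.63, 2.686, -0.0]
ft_force: [0.8, 0.7, -0.4]
grip_width: 0.733
grip_force: 20.0
```

```bash
python3 st.py
```

```text
t 11.43 p [0.5171 0.1426 0.1173] tilt [-0.0001 -0.0002] yaw 117.5 F [ 0.8  0.7 -0.4] M [-0.02 -0.03 -0.03] q7 0.222 err toolxy mm [-0.5  0.2]
```

Emit:
{"method": "jog_arm", "body": {
  "rows": "0 0 0.1 0 0 0 1;0 0 0.1 0 0 0 1;0 0 0 0 0 0 1"
}}

```text
time: 11.8
position: [0.5171, 0.1427, 0.1155]
tool_rot: [-1.629, -2.686, 0.0]
ft_force: [0.9, -0.0, -0.5]
grip_width: 0.735
grip_force: 20.0
```

```bash
python3 st.py
```

```text
t 11.8 p [0.5171 0.1427 0.1155] tilt [-0.0001 -0.    ] yaw 117.6 F [ 0.9 -0.  -0.5] M [-0.08 -0.05  0.02] q7 0.223 err toolxy mm [-0.5  0.2]
```

Emit:
{"method": "jog_arm", "body": {
  "rows": "0 0 0.1 0 0 0 1;0 0 0.1 0 0 0 1;0 0 0 0 0 0 1"
}}

```text
time: 12.18
position: [0.517, 0.1426, 0.1134]
tool_rot: [-1.628, -2.686, 0.0]
ft_force: [0.5, -0.3, -0.7]
grip_width: 0.729
grip_force: 20.0
```

Emit:
{"method": "jog_arm", "body": {
  "rows": "0 0 0.1 0 0 0 1;0 0 0 0 0 0 1;0 0 0 0 0 0 1"
}}

```text
time: 12.55
position: [0.5172, 0.1427, 0.1127]
tool_rot: [1.628, 2.687, 0.0]
ft_force: [0.0, -0.1, 0.0]
grip_width: 0.735
grip_force: 20.0
```

```bash
python3 st.py
```

```text
t 12.55 p [0.5172 0.1427 0.1127] tilt [0.0001 0.0001] yaw 117.6 F [ 0.  -0.1  0. ] M [-0.08  0.04  0.01] q7 0.224 err toolxy mm [-0.5  0.1]
```

Emit:
{"method": "jog_arm", "body": {
  "rows": "0 0 0.05 0 0 0 1;0 0 0.02 0 0 0.08 1;0 0 0.03 0 0 0.08 1;0 0 0.03 0 0 0.08 1;0 0 0 0 0 0 1"
}}

```text
time: 13.18
position: [0.5176, 0.1429, 0.1117]
tool_rot: [1.937, 2.473, 0.002]
ft_force: [0.9, 0.5, 1.2]
grip_width: 0.732
grip_force: 20.0
```

```bash
python3 st.py
```

```text
t 13.18 p [0.5176 0.1429 0.1117] tilt [0.0011 0.0004] yaw 103.9 F [0.9 0.5 1.2] M [-0.13 -0.01 -0.06] q7 -0.011 err toolxy mm [-0.6 -0.2]
```

Emit:
{"method": "jog_arm", "body": {
  "rows": "0 0 0.03 0 0 0.08 1;0 0 0.03 0 0 0.08 1;0 0 0.03 0 0 0.08 1;0 0 0.03 0 0 0.08 1;0 0 0 0 0 0 1"
}}

```text
time: 13.8
position: [0.5178, 0.1429, 0.1107]
tool_rot: [2.305, 2.134, 0.002]
ft_force: [-0.0, -0.0, 4.3]
grip_width: 0.734
grip_force: 20.0
```

```bash
python3 st.py
```

```text
t 13.8 p [0.5178 0.1429 0.1107] tilt [0.0014 0.0006] yaw 85.6 F [-0.  -0.   4.3] M [-0.07  0.01 -0.06] q7 -0.324 err toolxy mm [-0.6 -0.2]
```

Emit:
{"method": "jog_arm", "body": {
  "rows": "0 0 0.02 0 0 0.08 1;0 0 0.03 0 0 0.08 1;0 0 0.02 0 0 0.08 1;0 0 0.03 0 0 0.08 1;0 0 0 0 0 0 1"
}}

```text
time: 14.42
position: [0.5179, 0.1429, 0.1099]
tool_rot: [2.616, 1.739, 0.003]
ft_force: [0.4, -0.2, 5.8]
grip_width: 0.736
grip_force: 20.0
```

```bash
python3 st.py
```

```text
t 14.43 p [0.5179 0.1429 0.1099] tilt [0.0016 0.0007] yaw 67.2 F [ 0.4 -0.2  5.8] M [-0.17  0.03 -0.1 ] q7 -0.638 err toolxy mm [-0.7 -0.1]
```

Emit:
{"method": "jog_arm", "body": {
  "rows": "0 0 0.02 0 0 0.06 1;0 0 0.02 0 0 0.06 1;0 0 0.02 0 0 0.06 1;0 0 0 0 0 0 1"
}}

```text
time: 14.92
position: [0.5181, 0.143, 0.1095]
tool_rot: [2.762, 1.498, 0.003]
ft_force: [1.1, 0.3, 5.2]
grip_width: 0.732
grip_force: 20.0
```

```bash
python3 st.py
```

```text
t 14.93 p [0.5181 0.143  0.1095] tilt [0.002  0.0009] yaw 56.9 F [1.1 0.3 5.2] M [-0.19  0.06 -0.11] q7 -0.814 err toolxy mm [-0.9 -0.1]
```

Emit:
{"method": "jog_arm", "body": {
  "rows": "0 0 0.02 0 0 0.05 1;0 0 0.02 0 0 0.05 1;0 0 0 0 0 0 1"
}}

```text
time: 15.3
position: [0.5182, 0.143, 0.1092]
tool_rot: [2.833, 1.358, 0.004]
ft_force: [1.0, -0.7, 5.7]
grip_width: 0.735
grip_force: 20.0
```

```bash
python3 st.py
```

```text
t 15.3 p [0.5182 0.143  0.1092] tilt [0.0022 0.0009] yaw 51.2 F [ 1.  -0.7  5.7] M [-0.18  0.13 -0.09] q7 -0.912 err toolxy mm [-0.9 -0.1]
```

Emit:
{"method": "jog_arm", "body": {
  "rows": "0 0 0.02 0 0 0.05 1;0 0 0.01 0 0 0.05 1;0 0 0 0 0 0 1"
}}

```text
time: 15.68
position: [0.5187, 0.1428, 0.1091]
tool_rot: [2.897, 1.214, 0.005]
ft_force: [1.7, -0.9, 6.0]
grip_width: 0.733
grip_force: 20.0
```

```bash
python3 st.py
```

```text
t 15.68 p [0.5187 0.1428 0.1091] tilt [0.0034 0.0008] yaw 45.5 F [ 1.7 -0.9  6. ] M [-0.29 -0.05 -0.03] q7 -1.01 err toolxy mm [-1.2 -0.5]
```

Emit:
{"method": "jog_arm", "body": {
  "rows": "0 0 0 0 0 0.03 1;0 0 0 0 0 0 1"
}}

```text
time: 15.92
position: [0.519, 0.1427, 0.1092]
tool_rot: [2.914, 1.172, 0.006]
ft_force: [2.6, -1.0, 6.0]
grip_width: 0.735
grip_force: 20.0
```

```bash
python3 st.py; python3 - <<'E'
from h import *
d=snap("scene","s2")
print(proj(d,(.5177,.1415,.13)))
u,v=map(int,proj(d,(.5177,.1415,.11)))
cv2.imwrite("pics/s2c.png",cv2.resize(d["img"][v-60:v+60,u-80:u+80],None,fx=5,fy=5,interpolation=cv2.INTER_CUBIC))
E
```

```text
t 15.93 p [0.519  0.1427 0.1092] tilt [0.004  0.0006] yaw 43.8 F [ 2.6 -1.   6. ] M [-0.33 -0.24  0.16] q7 -1.039 err toolxy mm [-1.4 -0.7]
(np.float64(310.5243815347086), np.float64(186.1629127338774))
```

View pics/s2c.png

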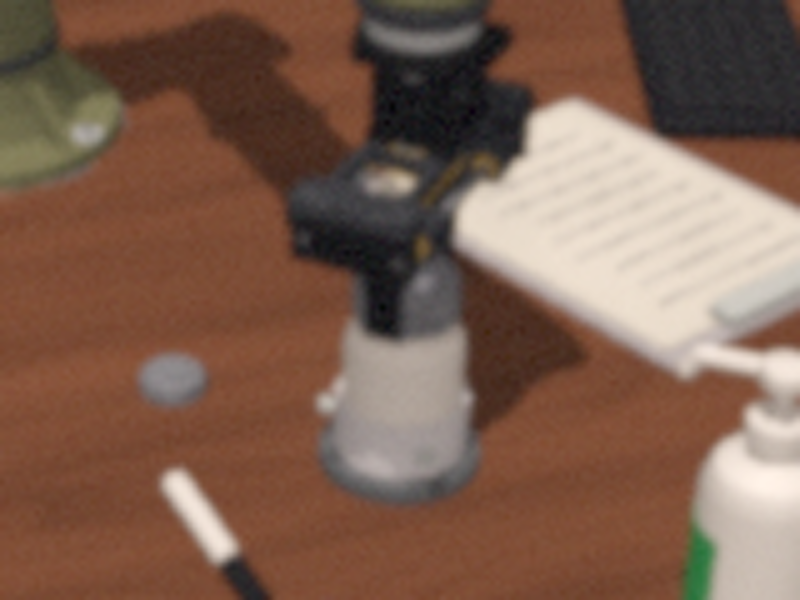

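The scene crop shows the lid seated low on the canister shoulder. The moment rose by about 0.25 N m at 74 deg, so it is fingertip-tight. I release it.

Emit:
{"method": "jog_arm", "body": {
  "rows": "0 0 -0.1 0 0 0 1;0 0 0 0 0 0 -1;0 0 0 0 0 0 -1;0 0 0 0 0 0 -1;0 0 0 0 0 0 -1"
}}

```text
time: 16.6
position: [0.5167, 0.1428, 0.1084]
tool_rot: [-2.916, -1.168, 0.001]
ft_force: [-0.7, 0.2, 0.4]
grip_width: 0.99
grip_force: 0.0
```

Emit:
{"method": "jog_arm", "body": {
  "rows": "0 0 -1 0 0 0 -1;0 0 -3 0 0 0 -1;0 0 -5 0 0 0 -1;0 0 -5 0 0 0 -1;0 0 0 0 0 0 -1"
}}

```text
time: 17.23
position: [0.5198, 0.1433, 0.254]
tool_rot: [-2.916, -1.167, -0.015]
ft_force: [0.7, -0.3, -0.7]
grip_width: 0.999
grip_force: 0.0
```

Emit:
{"method": "jog_arm", "body": {
  "rows": "-4 0 0 0 0 0 -1;-4 0 0 0 0 0 -1;0 0 0 0 0 0 -1;0 0 0 0 0 0 -1"
}}

```text
time: 17.73
position: [0.4594, 0.0881, 0.2487]
tool_rot: [-2.916, -1.168, -0.001]
ft_force: [-0.6, -0.2, 0.4]
grip_width: 0.999
grip_force: 0.0
```

```bash
python3 st.py; python3 - <<'E'
from h import *
d=snap("wrist","w4");s=snap("scene","s3")
g=proj(d,(.5177,.1415,.134));print(g)
e=blob(d,*g,60,lambda i:(i.max(2)-i.min(2)<40)&(i.max(2)>60)&(i.max(2)<190));print(e,onz(d,*e[0],.134))
u,v=map(int,proj(s,(.5177,.1415,.10)));a=cv2.resize(s["img"][v-30:v+30,u-40:u+40],(400,300),interpolation=cv2.INTER_CUBIC)
print([ (z,proj(s,(.5177+.028,.1415-.0155,z))) for z in(.13,.134,.138,.142)],u-40,v-30)
cv2.imwrite("pics/f.png",np.hstack([a,cv2.resize(d["img"],(400,300))]))
E
```

```text
t 17.73 p [0.4594 0.0881 0.2487] tilt [0.0004 0.0008] yaw 43.7 F [-0.6 -0.2  0.4] M [-0.05  0.09  0.01] q7 -1.106 err toolxy mm [79.5  0.9]
(np.float64(282.0925057873287), np.float64(122.71836820041872))
((280.8864974975586, 122.05743026733398), array([78.5, 79.3]), 4701.0) [0.51735552 0.1426938  0.134     ]
[(0.13, (np.float64(309.2000945588596), np.float64(191.7846052340356))), (0.134, (np.float64(309.25557052624225), np.float64(190.60607341612754))), (0.138, (np.float64(309.31122593992626), np.float64(189.4237294398078))), (0.142, (np.float64(309.3670616719957), np.float64(188.23755477851608)))] 270 164
```

View pics/f.png

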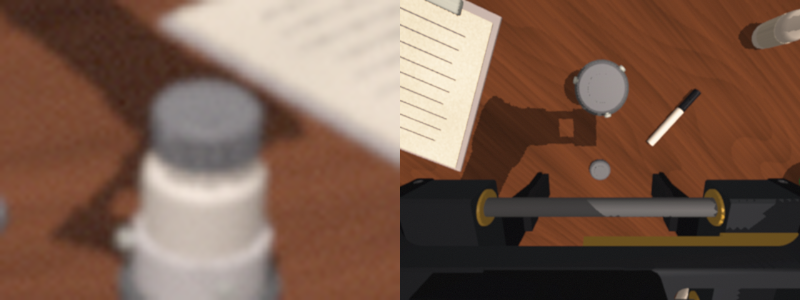

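The crop shows the lid level and seated over the shoulder, centred within about 1 mm, with the gripper clear and the neighbouring objects in place.

```bash
python3 -c "
from bench import ticket;print(ticket.close_job())"
```

```text
the job is handed in; nothing more can be done
None
```

I screwed the lid onto the canister about 74° past the drop until it was fingertip-tight, then let go and handed the job in at about 18 s; it looked level and centred, and I saw nothing else disturbed, but the judge returned no verdict.

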